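# Take the sold-out macaron tray out of the counter case

### The arm

A 6-joint arm with a two-finger parallel gripper is mounted at the origin on the work surface. World frame = base frame: x ahead of the robot, y to its left, z up, the work surface at z = 0. Lengths are in m, angles in rad, forces in N, time in s.
With the tool pointing down it reaches from about 0.3 to 0.875 m from the base axis. Payload 6.4 kg.
Tool frame: the origin (TCP) lies at the very end of the fingers, on their centre line; the grasp point (between the pads) lies 19 mm behind it; z points along the fingers, y is the line along which they close (so a half turn about z gives the same grasp; the last joint's range is limited). The gripper opens to 85 mm and grips with 20 to 120 N. Pads are 22 mm wide; open, the fingers measure 114 mm over their backs; the gripper's body (76 mm by 85 mm) begins 54 mm behind the grasp point. The pads swing forward as they close: fully open they stand 13 mm farther back than shut.
Start: joints at [-1.36, 0.181, 1.607, -0, 1.354, -0.206], TCP at [0.233, -0.526, 0.231] pointing down, gripper open.
Joint ranges: [-2.99, 2.99], [-0.89, 2.07], [0.3, 2.58], [-1.14, 4.28], [0, 2.63], [-3.12, 3.12]. Speed limits (rad/s): [2.57, 2.57, 3.01, 3.14, 3.14, 3.14].

### API

Orientations are given as a unit quaternion [w, x, y, z].
In Python, from bench import ctrl gives the robot as it stands.
- The arm moves only by the tool jog_arm, never from a script. Its argument "series" is a list that holds one entry, the list of rows, each a list of 7 numbers: the shift along the tool's x, y, z in mm, then the turn, a rotation vector about the tool's x, y, z in rad, then the finger opening in mm, from 0 to 85.4. In form: [[[tx, ty, tz, rx, ry, rz, gripper], ...]]. A call has exactly 10 rows; each row shifts and turns the commanded pose from where the row before left it, along the tool's axes as they then stand; what a row does not reach is not made up. A row lasts 1/10 s, in which the tool goes at most 50 mm and 8.59 degrees, less where a joint would pass 70% of its speed; a pose out of reach is approached as far as the arm can. A call with a gripper value outside its range is refused whole. The fingers move at their own pace and stop on an object; the grip force is fixed at half the most. Time passes only in rows, so rows that do not move let the fingers close, or fill a call up. It gives the time, the measured TCP pose, the force, the opening and the grip force at its end, in the units of the state.
- ctrl.get_obs(): the state, without advancing time (a new reading comes with each control period).
- ctrl.camera(name): name is "scene" or "top" or "wrist"; returns a dict with "frame" (420x560x3 uint8, blue, green, red), "z_map" (420x560 float32, m along the optical axis (not along the pixel's ray), 0 where there is no reading), "fx", "fy", "cx", "cy" (pixels), "xyz" and "rotation" of the camera in the world. Camera axes: x right, y down, z forward; pixel columns grow to the right and rows downward; lengths in m; the calibration is good to about 2 mm. A picture is of the moment at which its call begins.
- ctrl.hand_in(): hands the job in; it is judged then, once.
The state is a dict: "time_s": time; "q": joint angles; "dq": joint speeds; "joint_efforts": joint torques, N m; "eef_pos": TCP position; "eef_rot": TCP orientation; "wrist_force": force on the tool from outside, world axes, zero at the start; "torque": the same for the moment, N m; "opening": opening from 0.0 (shut) to 1.0 (fully open); "grasp_force": force on a finger pad.
Only numpy, scipy, OpenCV 4.12 (cv2) and the standard library are available. Lean on these libraries where they do the work, as an engineer would, in place of code of your own. Each camera call takes 0.05 s, during which the arm holds its last target. There are 200 camera calls.

### The job

Green is sold out: take the green flavour marker out of the empty macaron tray and stand it in its own green slot in the marker rack. Then lift the empty tray out of the glass case; it is longer than the gap in the cover, so tilt it and bring the end that lies under the gap out first, without forcing it against the glass. Finish still holding the tray level in the gripper, all of it at least 5 cm above the top of the case; leave the covers, the full tray, the other markers and everything else on the counter as they are.

Things in the scene. Friction and masses are not known exactly. Their poses are not given: they have to be found in the camera images.
- case: low glass counter case, 250 (x) x 476 (y) x 123 mm high, fixed; origin under its centre. Flat steel deck 45 mm up; inside 224 (x) x 450 (y) mm. Dark rails along the long sides reach 123 mm, the end walls at y = +-225 reach 111 mm. Two stacked clear covers close the -y half: lower one fixed, edge at y = 0, 111 to 115 mm up; upper one slides, 117 to 121 mm up. The +y half is open on top
- cover (a joint): upper clear cover, black edge strip; its free edge lies at case y = this value (m), so the gap runs from there to y = 225 mm; grows as the cover closes; 2 N of friction; starts at 0 to 0.015
- tray_empty: white trough without macarons, 300 long (its y, along the case's y) x 48 wide (x), 0.15 to 0.31 kg, lying on the case's deck; origin under its centre, floor 4 mm thick, side walls 20 mm high. In its middle stands a white grip tab 10 mm thick (x), 50 mm long (y), top 52 mm above the underside, to be pinched from above
- tray_empty_open_end (a point): middle of the underside edge at the empty tray's +y end, the end below the gap
- tray_empty_covered_end (a point): middle of the underside edge at the empty tray's -y end, under the covers
- marker_green: green flavour marker standing in the empty tray (on its floor) near the +y end, to be put away: steel foot 34 (x) x 36 (y) x 8 mm, upright green plate 10 mm thick (x), 36 mm wide (y), top 64 mm above the origin, to be pinched by the plate; origin under the foot's centre; 60 g
- slot_green: green open-topped square slot of the marker rack, outside 52 x 52 x 24 mm, inside 44 x 44 mm, floor 4 mm above its origin (centre of its underside); the green marker belongs here, standing on the floor of the slot, with its foot's sides parallel to the slot's (either axis)
- slot_pink: pink slot, same shape, holding the pink marker
- slot_orange: orange slot, same shape, empty; stays empty
- rack: dark wooden base of the three slots, 262 x 74 x 4 mm, fixed; slots stand along its x, 80 mm apart, in any order
- tray_full: same tray full of orange macarons (46 mm high), beside the empty one about 100 mm away; leave
- marker_orange: orange marker standing in the full tray, same shape as the green one; leave
- marker_pink: pink marker in the pink slot, same shape; leave
- cupcake_pink: cupcake with pink icing, 76 mm wide, 65 mm high, origin under it; leave
- cupcake_dark: cupcake with dark icing, 76 mm wide, 65 mm high, origin under it; leave
- sprinkle_jar: jar 60 mm wide, 95 mm high, origin under it; leave
Not all that is in view belongs to the job. Leave any blue look-alike of the marker_green alone.

How it is judged:
By the outcome, as a careful person would: the job done as asked, in the order asked, and still so for the second after the job is handed in, while the arm keeps its last pose, push and grip.
It also fails if it takes over 54 s, if anything falls off the work surface, if the arm or the gripper's body presses on something with over 40 N, if the wrist force passes 120 N, or if a joint passes its speed limit or range.

## Working session

There is one attempt and no reset: what is moved stays moved. The work goes in short steps, Python scripts to look and compute and a tool call to move; the robot and the scene stay as the last step left them, time stands still between calls to the robot, and variables do not carry over. Pictures are saved under pics/ and viewed, at most 10 in all, crops included, and the job is handed in when it is done.

Besides the shell and the picture viewer there is one more tool, called after "Call:" as name(argument=value, ...), one argument or row to a line, values as JSON. jog_arm: Moves the arm, as the interface text tells. Its arguments: {"type":"object","properties":{"series":{"type":"array"}},"required":["series"]}

```bash
mkdir -p pics; ls; cat > h.py <<'E'
import numpy as np, cv2
from bench import ctrl
from scipy.spatial.transform import Rotation as R
def cam(n):
    c=ctrl.camera(n); c['R']=np.array(c['rotation']); 
    if c['R'].size==4: c['R']=R.from_quat(np.roll(c['R'],-1)).as_matrix()
    c['R']=c['R'].reshape(3,3); return c
def plane(c,u,v,z):
    d=c['R']@np.array([(u-c['cx'])/c['fx'],(v-c['cy'])/c['fy'],1.]); p=np.array(c['xyz']); return p+d*(z-p[2])/d[2]
def cloud(c):
    v,u=np.mgrid[:420,:560]; z=c['z_map']
    P=np.stack([(u-c['cx'])/c['fx']*z,(v-c['cy'])/c['fy']*z,z],-1); return P@c['R'].T+np.array(c['xyz'])
E
python3 - <<'E'
from h import *
import pickle
for n in ('top','scene'):
    c=cam(n); cv2.imwrite(f'pics/{n}0.png',c['frame']); print(n,c['xyz'],c['R'].round(3).tolist(),c['fx'],c['cx'],c['cy'])
    pickle.dump(c,open(n+'0.pkl','wb'))
print(ctrl.get_obs())
E
```

```text
pics
top [ 0.22939427 -0.03257647  1.35613531] [[-0.041, -0.978, 0.203], [-0.999, 0.04, -0.008], [0.0, -0.204, -0.979]] 465.2521351368904 283.93337903220873 210.73974540722065
scene [1.06157246 0.7081706  0.88094756] [[-0.818, 0.375, -0.437], [0.576, 0.536, -0.617], [0.002, -0.756, -0.654]] 533.0170955924311 278.6749335278046 212.751895707581
{'time_s': 0.1, 'q': array([-1.36028630e+00,  1.81441055e-01,  1.60788521e+00,  2.20628630e-05,
        1.35378941e+00, -2.06316191e-01]), 'dq': array([ 0.00091302, -0.00160406, -0.00295201,  0.00032352,  0.0009921 ,
       -0.00086201]), 'joint_efforts': array([ 9.43726773e-04, -4.45872581e+01, -3.52240241e+01, -3.09487423e-04,
        4.12990077e-03, -2.99975989e-05]), 'eef_pos': array([ 0.23270663, -0.5252839 ,  0.2304997 ]), 'eef_rot': array([-7.61531615e-04,  9.78360696e-01,  2.06905216e-01,  9.17404487e-06]), 'wrist_force': array([-1.01605101, -0.68994798,  0.69455631]), 'torque': array([ 0.06164195, -0.04531202,  0.01932451]), 'grasp_force': 0.0, 'opening': 1.001015750591172}
```

View pics/top0.png

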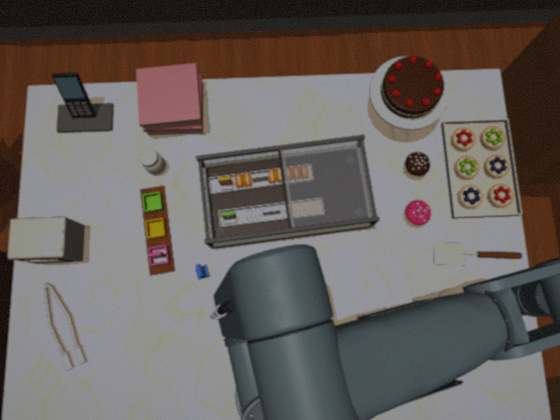

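View pics/scene0.png

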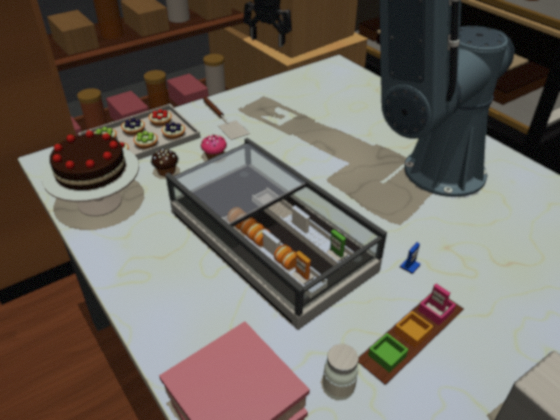

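The top view shows the case at px (198–377, 138–243) with its open half on the left. The green marker is at about (228,214), the tab at about (272,212), and the rack at (140–172, 188–272) with green at (152,202), orange at (155,228) and pink at (158,255). The scene view agrees.

```bash
python3 - <<'E'
from h import *
import pickle
for n in ('top','scene'):
    c=pickle.load(open(n+'0.pkl','rb')); hsv=cv2.cvtColor(c['frame'],cv2.COLOR_BGR2HSV); P=cloud(c)
    m=cv2.inRange(hsv,(45,120,60),(75,255,255)); k,l,s,ce=cv2.connectedComponentsWithStats(m)
    for i in range(1,k):
        if s[i,4]>15:
            q=P[l==i]; print(n,'green',s[i],ce[i].round(1),'med',np.median(q,0).round(4),'hi',np.percentile(q,[3,97],axis=0).round(3).tolist())
            pts=np.argwhere(l==i)[:,::-1].astype(np.float32); r=cv2.minAreaRect(pts); b=cv2.boxPoints(r)
            z=.024+.004
            print('  rect',r, [plane(c,*p,z)[:2].round(4).tolist() for p in b], plane(c,*r[0],z).round(4))
    if n=='top':
        for uv in [(198,155),(362,138),(377,222),(210,243)]: print(uv,plane(c,*uv,.123).round(4))
        for uv in [(272,212),(262,211),(284,212),(228,214)]: print(uv,P[uv[1],uv[0]].round(4))
        cv2.imwrite('pics/topc.png',cv2.resize(c['frame'][125:285,130:390],None,fx=3,fy=3,interpolation=cv2.INTER_CUBIC))
    else: cv2.imwrite('pics/sc.png',cv2.resize(c['frame'][130:390,155:475],None,fx=2.3,fy=2.3,interpolation=cv2.INTER_CUBIC))
E
```

```text
top green [143 193  20  19 286] [152.4 202. ] med [0.5519 0.3443 0.0097] hi [[0.524, 0.318, 0.003], [0.574, 0.368, 0.03]]
  rect ((152.4053955078125, 201.9324188232422), (16.76869773864746, 18.248287200927734), 80.53767395019531) [[0.569, 0.3705], [0.5759, 0.3178], [0.5258, 0.3091], [0.519, 0.3614]] [0.5474 0.3397 0.028 ]
top green [225 212   9   4  18] [229.8 213.1] med [0.4876 0.1046 0.1115] hi [[0.359, 0.033, 0.099], [0.491, 0.116, 0.723]]
  rect ((229.0, 213.5), (3.0, 8.0), 90.0) [[0.5087, 0.1278], [0.5077, 0.1045], [0.4988, 0.1047], [0.4997, 0.1279]] [0.5037 0.1162 0.028 ]
(198, 155) [0.6533 0.1888 0.123 ]
(362, 138) [ 0.6846 -0.2698  0.123 ]
(377, 222) [ 0.4446 -0.2924  0.123 ]
(210, 243) [0.4058 0.1576 0.123 ]
(272, 212) [ 0.4924 -0.01    0.0801]
(262, 211) [0.4932 0.0173 0.095 ]
(284, 212) [ 0.4981 -0.0438  0.0453]
(228, 214) [0.4853 0.1097 0.1109]
scene green [331 229  15  27 123] [338.9 238.7] med [0.4886 0.1212 0.1107] hi [[0.481, 0.097, 0.069], [0.493, 0.13, 0.116]]
  rect ((340.2426452636719, 240.73118591308594), (27.127506256103516, 10.851001739501953), 68.62937927246094) [[0.4287, 0.0241], [0.4002, 0.0272], [0.4368, 0.105], [0.4635, 0.1015]] [0.4328 0.0654 0.028 ]
scene green [370 334  38  34 683] [388.4 350.8] med [0.5438 0.3413 0.016 ] hi [[0.524, 0.318, 0.006], [0.576, 0.37, 0.031]]
  rect ((388.557373046875, 350.1311340332031), (31.240999221801758, 25.09522819519043), 39.80556869506836) [[0.581, 0.3235], [0.5252, 0.3086], [0.5202, 0.3681], [0.5743, 0.3807]] [0.5506 0.3458 0.028 ]
```

View pics/topc.png

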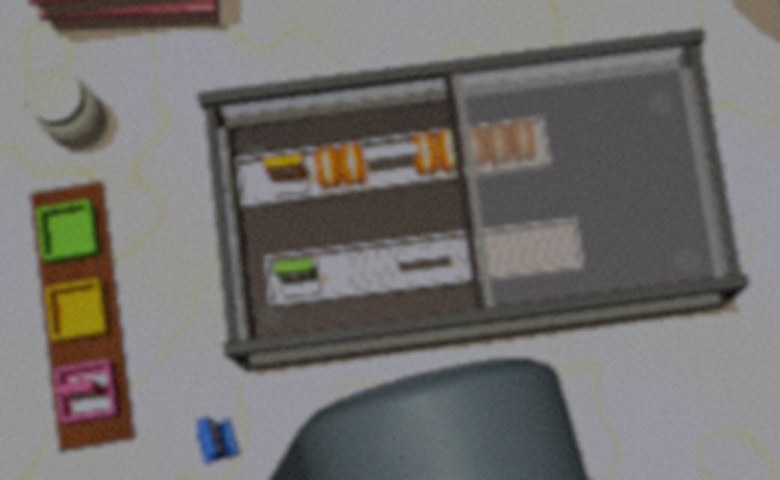

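View pics/sc.png

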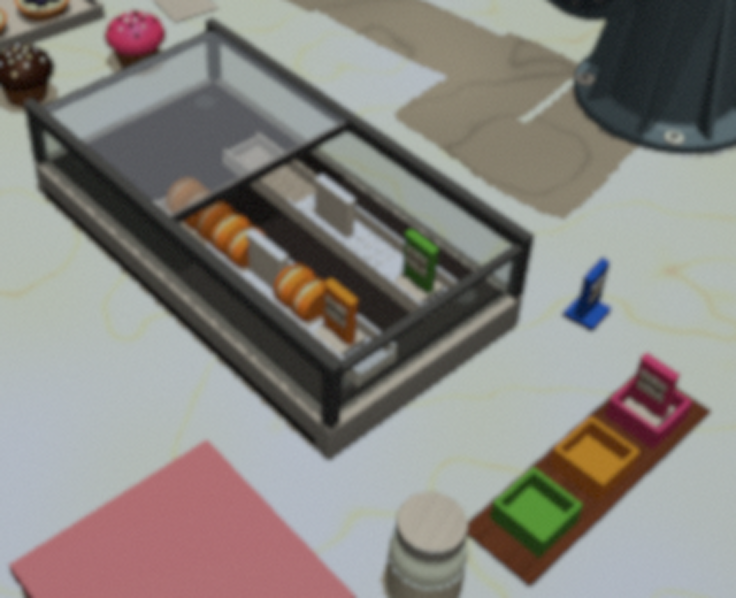

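The crops show the tab at crop (400–450, 264), i.e. full px (263–280, 213), and the green plate top at crop (273–318, 266). The cover strip runs from crop (455,75) to (480,305). The tray spans crop x 265–583.

```bash
python3 - <<'E'
from h import *
import pickle
c=pickle.load(open('top0.pkl','rb'))
f=lambda u,v,z:plane(c,130+(u+.5)/3-.5,125+(v+.5)/3-.5,z)[:2]
C=np.array([f(200,95,.123),f(703,33,.123),f(747,281,.123),f(228,347,.123)])
cc=C.mean(0); e=(C[0]+C[3]-C[1]-C[2]); e/=np.linalg.norm(e); 
yaw=np.arctan2(-e[0],e[1]); print('case',cc,'yaw',yaw,'sizes',np.linalg.norm(C[0]-C[1]),np.linalg.norm(C[0]-C[3]))
Rm=np.array([[np.cos(yaw),-np.sin(yaw)],[np.sin(yaw),np.cos(yaw)]])
def s(n,p): print(n,p.round(4),'case',((p-cc)@Rm).round(4))
T=[f(265,257,.065),f(577,217,.065),f(583,268,.065),f(272,305,.065)]
for i,p in enumerate(T): s('tray%d'%i,p)
s('traymean',np.mean(T,0)); t=T[0]+T[3]-T[1]-T[2]; print('trayyaw',np.arctan2(-t[0],t[1]))
s('tabL',f(399,266,.097)); s('tabR',f(451,262,.097))
s('mkL',f(273,266,.113)); s('mkR',f(317,263,.113))
s('edge',f(452,76,.121)); s('edge',f(480,305,.121));s('edgeR',f(468,76,.121)); s('edgeR',f(490,305,.121))
S=[f(38,208,.028),f(92,198,.028),f(98,250,.028),f(43,259,.028)]
s('slot',np.mean(S,0)); q=S[0]+S[3]-S[1]-S[2]; print('slotyaw',np.arctan2(-q[0],q[1]))
for n in('top','scene'):
    c=pickle.load(open(n+'0.pkl','rb'));P=cloud(c).reshape(-1,3)
    hs=cv2.cvtColor(c['frame'],cv2.COLOR_BGR2HSV).reshape(-1,3)
    g=(hs[:,0]>45)&(hs[:,0]<75)&(hs[:,1]>110)
    a=P[g&(P[:,2]>.095)&(P[:,2]<.12)&(P[:,0]>.4)]; print(n,'marker',a.mean(0),len(a))
    b=P[(P[:,2]>.085)&(P[:,2]<.104)&(abs(P[:,0]-.493)<.02)&(abs(P[:,1])<.06)]; print('tab',b.mean(0),len(b),b.min(0),b.max(0))
    d=P[g&(P[:,1]>.28)&(P[:,2]>.02)&(P[:,2]<.036)]; print('slotrim',len(d),(d.min(0)+d.max(0))/2, cv2.minAreaRect((d[:,:2]*1000).astype(np.float32)))
E
```

```text
case [ 0.55218378 -0.0527777 ] yaw 0.08797646233224272 sizes 0.4712643662676428 0.23738831535013802
tray0 [0.5065 0.1431] case [-0.0283  0.1991]
tray1 [ 0.5333 -0.1537] case [-0.0276 -0.0989]
tray2 [ 0.4837 -0.1566] case [-0.0773 -0.0974]
tray3 [0.4602 0.1371] case [-0.0749  0.1972]
traymean [ 0.4959 -0.0075] case [-0.052  0.05 ]
trayyaw 0.08509959809313708
tabL [0.4862 0.0156] case [-0.0598  0.0739]
tabR [ 0.488  -0.0324] case [-0.0622  0.026 ]
mkL [0.4875 0.1294] case [-0.0484  0.1871]
mkR [0.4887 0.0894] case [-0.0507  0.1472]
edge [ 0.6593 -0.0401] case [0.1078 0.0032]
edge [ 0.4426 -0.0568] case [-0.1095  0.0056]
edgeR [ 0.6587 -0.055 ] case [ 0.1059 -0.0116]
edgeR [ 0.4423 -0.0658] case [-0.1106 -0.0033]
slot [0.5505 0.3402] case [0.0329 0.3916]
slotyaw 0.13831660292092277
top marker [0.51553301 0.13670571 0.10921047] 14
tab [ 0.49684327 -0.00628457  0.09445215] 77 [ 0.49081958 -0.03014319  0.08505822] [0.50302324 0.01765825 0.1018349 ]
slotrim 49 [0.54863596 0.34015621 0.02645604] ((548.585693359375, 341.44244384765625), (49.55956268310547, 48.31206512451172), 6.27754020690918)
scene marker [0.48816242 0.11534162 0.11024727] 105
tab [ 0.49853148 -0.00504776  0.09404132] 135 [ 0.48840509 -0.032632    0.08509232] [0.50459033 0.01933149 0.10078772]
slotrim 323 [0.55010587 0.34429551 0.02611739] ((549.7955322265625, 343.9861145019531), (52.37910461425781, 52.109928131103516), 6.492326736450195)
```

Call:
jog_arm(
  series=[
    [[0, 0, 0, 0, 0, -0.124, 85], [0, 0, 0, 0, 0, -0.124, 85], [0, 0, 0, 0, 0, -0.124, 85], [0, 0, 0, 0, 0, -0.124, 85], [0, 0, 0, 0, 0, -0.124, 85], [0, 0, 0, 0, 0, -0.124, 85], [0, 0, 0, 0, 0, -0.124, 85], [0, 0, 0, 0, 0, -0.124, 85], [0, 0, 0, 0, 0, -0.124, 85], [0, 0, 0, 0, 0, -0.124, 85]],
  ],
)

```text
time_s: 1.1
eef_pos: [0.2327, -0.5254, 0.2307]
eef_rot: [-0.0, 0.674, 0.739, 0.0]
wrist_force: [0.2, 1.0, 0.1]
opening: 0.998
grasp_force: 0.0
```

Call:
jog_arm(
  series=[
    [[30, 15, 0, 0, 0, 0, 85], [30, 15, 0, 0, 0, 0, 85], [30, 15, 0, 0, 0, 0, 85], [30, 15, 0, 0, 0, 0, 85], [30, 15, 0, 0, 0, 0, 85], [30, 15, 0, 0, 0, 0, 85], [30, 15, 0, 0, 0, 0, 85], [30, 15, 0, 0, 0, 0, 85], [30, 15, 0, 0, 0, 0, 85], [30, 15, 0, 0, 0, 0, 85]],
  ],
)

```text
time_s: 2.1
eef_pos: [0.3566, -0.2125, 0.231]
eef_rot: [-0.0, 0.676, 0.737, 0.0]
wrist_force: [0.5, 0.1, 0.4]
opening: 0.992
grasp_force: 0.0
```

Call:
jog_arm(
  series=[
    [[31, 16, 0, 0, 0, 0, 45], [31, 16, 0, 0, 0, 0, 45], [31, 16, 0, 0, 0, 0, 45], [31, 16, 0, 0, 0, 0, 45], [31, 16, 0, 0, 0, 0, 45], [31, 16, 0, 0, 0, 0, 45], [31, 16, 0, 0, 0, 0, 45], [31, 16, 0, 0, 0, 0, 45], [31, 16, 0, 0, 0, 0, 45], [31, 16, 0, 0, 0, 0, 45]],
  ],
)

```text
time_s: 3.1
eef_pos: [0.4893, 0.1101, 0.231]
eef_rot: [-0.0, 0.676, 0.737, -0.0]
wrist_force: [0.3, -0.3, 0.2]
opening: 0.527
grasp_force: 0.0
```

```bash
cat >> h.py <<'E'
def d2t(d):  # world shift (m) -> tool mm
    q=np.array(ctrl.get_obs()['eef_rot']); return (R.from_quat(np.roll(q,-1)).inv().apply(d)*1000).round(1)
E
python3 - <<'E'
from h import *
import pickle
c=cam('wrist'); cv2.imwrite('pics/w1.png',c['frame']); pickle.dump(c,open('w1.pkl','wb'))
print(c['xyz'],c['R'].round(3).tolist(),c['fx'])
q=ctrl.get_obs()['eef_rot'];print(R.from_quat(np.roll(q,-1)).as_matrix().round(3).tolist())
P=cloud(c);hs=cv2.cvtColor(c['frame'],cv2.COLOR_BGR2HSV)
g=(hs[...,0]>45)&(hs[...,0]<75)&(hs[...,1]>110)
a=P[g&(P[...,2]>.105)&(P[...,2]<.12)]
if len(a): print(len(a),a.mean(0),a.min(0),a.max(0),cv2.minAreaRect((a[:,:2]*1000).astype(np.float32)))
E
```

```text
[0.48304787 0.18683708 0.37352868] [[0.996, 0.082, 0.026], [0.086, -0.95, -0.3], [-0.0, 0.301, -0.954]] 339.5883809421423
[[-0.088, 0.996, 0.001], [0.996, 0.088, 0.003], [0.003, 0.001, -1.0]]
521 [0.48845218 0.11384726 0.11251187] [0.48285154 0.09492132 0.10536685] [0.4942061  0.13066627 0.11462914] ((488.58367919921875, 112.7293701171875), (8.955121994018555, 35.94422912597656), 4.737547397613525)
```

View pics/w1.png

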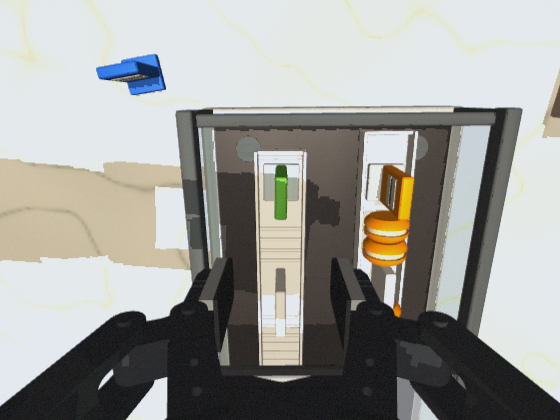

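The wrist view shows the green plate top at px (281,192), the tab top at about (280,290) and the cover strip at row 370. The yaw matches the tool's.

Call:
jog_arm(
  series=[
    [[3, -0.7, 15, 0, 0, 0, 45], [0, 0, 20, 0, 0, 0, 45], [0, 0, 20, 0, 0, 0, 45], [0, 0, 20, 0, 0, 0, 45], [0, 0, 20, 0, 0, 0, 45], [0, 0, 20, 0, 0, 0, 45], [0, 0, 15, 0, 0, 0, 45], [0, 0, 12, 0, 0, 0, 45], [0, 0, 10, 0, 0, 0, 45], [0, 0, 0, 0, 0, 0, 45]],
  ],
)

```text
time_s: 4.15
eef_pos: [0.4873, 0.1115, 0.078]
eef_rot: [-0.001, 0.676, 0.737, -0.001]
wrist_force: [-0.4, -0.3, -0.3]
opening: 0.53
grasp_force: 0.0
```

Call:
jog_arm(
  series=[
    [[0, 0, 0, 0, 0, 0, 0], [0, 0, 0, 0, 0, 0, 0], [0, 0, 0, 0, 0, 0, 0], [0, 0, 0, 0, 0, 0, 0], [0, 0, 0, 0, 0, 0, 0], [0, 0, 0, 0, 0, 0, 0], [0, 0, 0, 0, 0, 0, 0], [0, 0, 0, 0, 0, 0, 0], [0, 0, 0, 0, 0, 0, 0], [0, 0, 0, 0, 0, 0, 0]],
  ],
)

```text
time_s: 5.15
eef_pos: [0.489, 0.1116, 0.0801]
eef_rot: [0.001, 0.676, 0.737, 0.001]
wrist_force: [-0.0, 0.6, 5.9]
opening: 0.107
grasp_force: 62.9
```

```bash
python3 - <<'E'
from h import *
import pickle
c=pickle.load(open('w1.pkl','rb')); P=cloud(c); g=cv2.cvtColor(c['frame'],cv2.COLOR_BGR2GRAY)
m=(P[...,2]>.091)&(P[...,2]<.101)&(abs(P[...,0]-.495)<.02)&(abs(P[...,1]+.005)<.05); a=P[m]
print('tab',len(a),a.mean(0),cv2.minAreaRect((a[:,:2]*1000).astype(np.float32)))
for n,uv,z in [('Lout',(257,152),.065),('Rout',(306,152),.065),('wallin',(220,128),.111),('wallin2',(445,127),.111),('railL',(216,130),.123),('edge',(280,366),.121)]: print(n,plane(c,*uv,z).round(4))
E
```

```text
tab 515 [ 0.49795476 -0.00352461  0.09629753] ((498.0971984863281, -5.235857009887695), (9.729242324829102, 49.94699478149414), 4.871066093444824)
Lout [0.4646 0.1408 0.065 ]
Rout [0.5089 0.1446 0.065 ]
wallin [0.4384 0.1633 0.111 ]
wallin2 [0.6074 0.1786 0.111 ]
railL [0.4376 0.1627 0.123 ]
edge [ 0.5015 -0.0437  0.121 ]
```

Call:
jog_arm(
  series=[
    [[0, 0, -4, 0, 0, 0, 0], [0, 0, -10, 0, 0, 0, 0], [0, 0, -15, 0, 0, 0, 0], [0, 0, -20, 0, 0, 0, 0], [0, 0, -20, 0, 0, 0, 0], [0, 0, -20, 0, 0, 0, 0], [0, 0, -15, 0, 0, 0, 0], [0, 0, -10, 0, 0, 0, 0], [0, 0, 0, 0, 0, 0, 0], [0, 0, 0, 0, 0, 0, 0]],
  ],
)

```text
time_s: 6.15
eef_pos: [0.488, 0.1115, 0.1929]
eef_rot: [-0.0, 0.676, 0.737, -0.0]
wrist_force: [-0.1, -0.1, -1.4]
opening: 0.11
grasp_force: 62.1
```

Call:
jog_arm(
  series=[
    [[15, 5, 0, 0, 0, 0, 0], [25, 9, 0, 0, 0, 0, 0], [28, 10, 0, 0, 0, 0, 0], [28, 10, 0, 0, 0, 0, 0], [28, 10, 0, 0, 0, 0, 0], [28, 10, 0, 0, 0, 0, 0], [28, 10, 0, 0, 0, 0, 0], [25, 9, 0, 0, 0, 0, 0], [15, 6, 0, 0, 0, 0, 0], [5, 2, 0, 0, 0, 0, 0]],
  ],
)

```text
time_s: 7.15
eef_pos: [0.549, 0.3439, 0.1914]
eef_rot: [-0.001, 0.675, 0.737, -0.001]
wrist_force: [-0.1, -0.1, -0.5]
opening: 0.102
grasp_force: 62.1
```

```bash
python3 - <<'E'
from h import *
import pickle
c=cam('wrist'); cv2.imwrite('pics/w2.png',c['frame']); pickle.dump(c,open('w2.pkl','wb'))
o=ctrl.get_obs(); print(o['eef_pos'],o['eef_rot'],o['opening'])
P=cloud(c);hs=cv2.cvtColor(c['frame'],cv2.COLOR_BGR2HSV)
g=(hs[...,0]>45)&(hs[...,0]<75)&(hs[...,1]>110)
for lo,hi in((.018,.034),(.14,.25)):
    a=P[g&(P[...,2]>lo)&(P[...,2]<hi)]
    if len(a): print(len(a),a.mean(0),a.min(0),a.max(0),cv2.minAreaRect((a[:,:2]*1000).astype(np.float32)))
E
```

```text
[0.54906194 0.34364917 0.19160054] [-5.93644880e-04  6.75567357e-01  7.37297407e-01 -9.62517749e-04] 0.1070681679354298
1112 [0.5508469  0.34443918 0.0265404 ] [0.52277079 0.31606797 0.01803827] [0.57894348 0.3730511  0.02993381] ((550.7314453125, 344.2135925292969), (51.339385986328125, 52.079124450683594), 7.184617042541504)
3026 [0.5487117  0.35172176 0.21664447] [0.54193797 0.32699583 0.17139441] [0.57851241 0.36342291 0.24944956] ((557.7384643554688, 343.700439453125), (36.0697135925293, 35.44701385498047), 79.25968170166016)
```

View pics/w2.png

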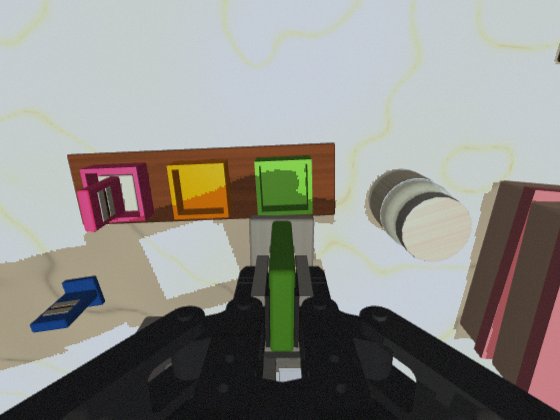

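The slot is at px (284,186) and measures at (0.5508, 0.3443), yaw about 0.125. The marker is held upright.

Call:
jog_arm(
  series=[
    [[-0.7, 1.8, 10, 0, 0, -0.042, 0], [0, 0, 20, 0, 0, 0, 0], [0, 0, 20, 0, 0, 0, 0], [0, 0, 20, 0, 0, 0, 0], [0, 0, 20, 0, 0, 0, 0], [0, 0, 15, 0, 0, 0, 0], [0, 0, 10, 0, 0, 0, 0], [0, 0, 5, 0, 0, 0, 0], [0, 0, 0, 0, 0, 0, 0], [0, 0, 0, 0, 0, 0, 0]],
  ],
)

```text
time_s: 8.2
eef_pos: [0.5521, 0.3423, 0.0741]
eef_rot: [0.0, 0.66, 0.751, 0.001]
wrist_force: [-0.5, -0.4, -0.4]
opening: 0.106
grasp_force: 62.1
```

```bash
python3 - <<'E'
from h import *
c=cam('wrist'); cv2.imwrite('pics/w3.png',c['frame'][100:])
o=ctrl.get_obs(); print(o['eef_pos'],o['eef_rot'],o['wrist_force'])
E
```

```text
[0.55223494 0.34239141 0.07436819] [3.92531557e-04 6.60412231e-01 7.50902747e-01 7.71873401e-04] [-0.2925357  -0.54772339 -0.91084493]
```

View pics/w3.png

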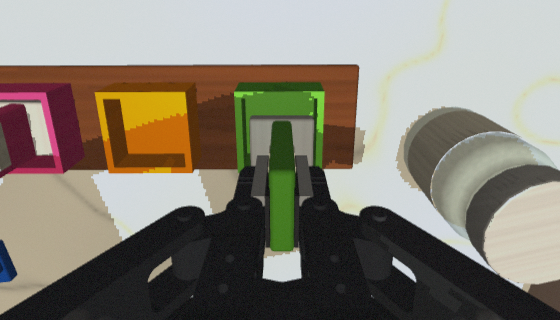

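Aligned: the foot (250–312) is centred in the slot (235–324). I'm lowering it.

Call:
jog_arm(
  series=[
    [[0.6, -0.9, 5, 0, 0, 0, 0], [0, 0, 7, 0, 0, 0, 0], [0, 0, 6, 0, 0, 0, 0], [0, 0, 6, 0, 0, 0, 0], [0, 0, 5, 0, 0, 0, 0], [0, 0, 3, 0, 0, 0, 0], [0, 0, 2, 0, 0, 0, 0], [0, 0, 0, 0, 0, 0, 0], [0, 0, 0, 0, 0, 0, 0], [0, 0, 0, 0, 0, 0, 0]],
  ],
)

```text
time_s: 9.25
eef_pos: [0.5507, 0.3426, 0.0394]
eef_rot: [0.0, 0.66, 0.751, 0.0]
wrist_force: [-0.2, 0.5, -0.9]
opening: 0.109
grasp_force: 62.1
```

Call:
jog_arm(
  series=[
    [[0, 0, 1, 0, 0, 0, 0], [0, 0, 0, 0, 0, 0, 0], [0, 0, 0, 0, 0, 0, 15], [0, 0, 0, 0, 0, 0, 25], [0, 0, 0, 0, 0, 0, 40], [0, 0, 0, 0, 0, 0, 40], [0, 0, 0, 0, 0, 0, 40], [0, 0, -5, 0, 0, 0, 40], [0, 0, -10, 0, 0, 0, 40], [0, 0, -15, 0, 0, 0, 40]],
  ],
)

```text
time_s: 10.25
eef_pos: [0.5501, 0.3424, 0.0686]
eef_rot: [-0.0, 0.66, 0.751, -0.001]
wrist_force: [0.7, -0.5, -0.1]
opening: 0.469
grasp_force: 0.0
```

Call:
jog_arm(
  series=[
    [[0, 0, -20, 0, 0, 0, 40], [0, 0, -20, 0, 0, 0, 40], [0, 0, -20, 0, 0, 0, 40], [0, 0, -20, 0, 0, 0, 40], [0, 0, -20, 0, 0, 0, 40], [0, 0, -20, 0, 0, 0, 40], [0, 0, -15, 0, 0, 0.02, 40], [0, 0, -15, 0, 0, 0.02, 40], [0, 0, 0, 0, 0, 0, 40], [0, 0, 0, 0, 0, 0, 40]],
  ],
)

```text
time_s: 11.25
eef_pos: [0.5505, 0.3426, 0.2183]
eef_rot: [0.0, 0.675, 0.738, 0.0]
wrist_force: [0.3, 0.1, 0.1]
opening: 0.468
grasp_force: 0.0
```

```bash
python3 - <<'E'
from h import *
c=cam('wrist'); cv2.imwrite('pics/w4.png',c['frame'])
o=ctrl.get_obs(); print(o['eef_pos'],o['eef_rot'])
P=cloud(c);hs=cv2.cvtColor(c['frame'],cv2.COLOR_BGR2HSV)
g=(hs[...,0]>45)&(hs[...,0]<75)&(hs[...,1]>110)
for lo,hi in((.018,.034),(.06,.09)):
    a=P[g&(P[...,2]>lo)&(P[...,2]<hi)]
    if len(a): print(len(a),a.mean(0),a.max(0),cv2.minAreaRect((a[:,:2]*1000).astype(np.float32)))
print(d2t(np.array([.498,-.005,.2])-o['eef_pos']))
E
```

```text
[0.55009096 0.34238188 0.21738411] [-2.99219992e-04  6.75280784e-01  7.37560419e-01 -6.32993234e-04]
871 [0.55035868 0.34714051 0.02670786] [0.578755   0.37295577 0.03384127] ((550.699462890625, 344.135009765625), (51.2583122253418, 52.054012298583984), 7.59429407119751)
433 [0.55097391 0.34532909 0.07138126] [0.55760531 0.36221835 0.07380312] ((551.2499389648438, 344.4862365722656), (9.876203536987305, 35.28300857543945), 6.583766937255859)
[-341.4  -82.4   17.6]
```

View pics/w4.png

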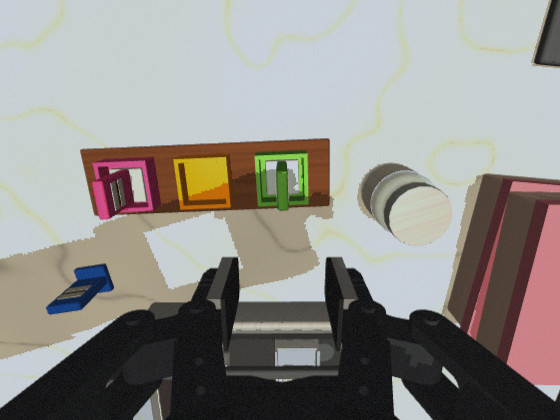

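The green marker stands in the green slot at px (283,185). Its plate top is at z 0.071 and it is centred to within 1 mm. Next is the tab.

Call:
jog_arm(
  series=[
    [[-20, -5, 0, 0, 0, 0, 40], [-38, -9, 0, 0, 0, 0, 40], [-38, -9, 0, 0, 0, 0, 40], [-38, -9, 0, 0, 0, 0, 40], [-38, -9, 0, 0, 0, 0, 40], [-38, -9, 0, 0, 0, 0, 40], [-38, -9, 0, 0, 0, 0, 40], [-38, -9, 0, 0, 0, 0, 40], [-35, -9, 0, 0, 0, 0, 40], [-20, -5, 0, 0, 0, 0, 40]],
  ],
)

```text
time_s: 12.3
eef_pos: [0.4976, -0.0065, 0.217]
eef_rot: [-0.001, 0.676, 0.737, -0.001]
wrist_force: [0.5, -0.1, -1.1]
opening: 0.465
grasp_force: 0.0
```

Call:
jog_arm(
  series=[
    [[0, 0, 15, 0, 0, 0, 40], [0, 0, 20, 0, 0, 0, 40], [0, 0, 20, 0, 0, 0, 40], [0, 0, 20, 0, 0, 0, 40], [0, 0, 15, 0, 0, 0, 40], [0, 0, 5, 0, 0, 0, 40], [0, 0, 0, 0, 0, 0, 40], [0, 0, 0, 0, 0, 0, 40], [0, 0, 0, 0, 0, 0, 40], [0, 0, 0, 0, 0, 0, 40]],
  ],
)

```text
time_s: 13.3
eef_pos: [0.4994, -0.0044, 0.1241]
eef_rot: [0.001, 0.675, 0.738, 0.0]
wrist_force: [-0.0, -0.8, -0.0]
opening: 0.47
grasp_force: 0.0
```

```bash
python3 - <<'E'
from h import *
o=ctrl.get_obs(); print(o['eef_pos'],o['eef_rot'])
a=[]
for n in('wrist','scene'):
    c=cam(n);P=cloud(c)
    m=(P[...,2]>.09)&(P[...,2]<.101)&(abs(P[...,0]-.498)<.015)&(abs(P[...,1]+.005)<.045); a=P[m]
    if len(a): print(n,len(a),a.mean(0),cv2.minAreaRect((a[:,:2]*1000).astype(np.float32)))
print(d2t(np.array([.498,-.005,.072])-o['eef_pos']))
E
```

```text
[ 0.49941684 -0.00439624  0.12409786] [6.63488177e-04 6.75290992e-01 7.37551011e-01 3.76013879e-04]
wrist 1557 [ 0.497956   -0.0038936   0.09649227] ((498.0245666503906, -6.069553375244141), (9.890491485595703, 50.28544235229492), 5.235151290893555)
scene 92 [ 0.49806342 -0.00262253  0.09592505] ((496.43780517578125, -5.5174102783203125), (13.668280601501465, 48.5513916015625), 3.437060832977295)
[-0.5 -1.5 52.1]
```

Call:
jog_arm(
  series=[
    [[-0.5, -1.3, 10, 0, 0, 0, 40], [0, 0, 15, 0, 0, 0, 40], [0, 0, 12, 0, 0, 0, 40], [0, 0, 10, 0, 0, 0, 40], [0, 0, 5, 0, 0, 0, 40], [0, 0, 0, 0, 0, 0, 40], [0, 0, 0, 0, 0, 0, 25], [0, 0, 0, 0, 0, 0, 15], [0, 0, 0, 0, 0, 0, 0], [0, 0, 0, 0, 0, 0, 0]],
  ],
)

```text
time_s: 14.4
eef_pos: [0.4981, -0.0051, 0.0719]
eef_rot: [0.001, 0.675, 0.738, 0.0]
wrist_force: [1.4, 0.0, 2.4]
opening: 0.103
grasp_force: 59.1
```

Call:
jog_arm(
  series=[
    [[0, 0, 0, 0, 0, 0, 0], [0, 0, 0, 0, 0, 0, 0], [0, 0, 0, 0, 0, 0, 0], [0, 0, 0, 0, 0, 0, 0], [0, 0, -1, 0, 0, 0, 0], [0, 0, -1, 0, 0, 0, 0], [0, 0, -1, 0, 0, 0, 0], [0, 0, -1, 0, 0, 0, 0], [0, 0, -1, 0, 0, 0, 0], [0, 0, 0, 0, 0, 0, 0]],
  ],
)

```text
time_s: 15.4
eef_pos: [0.4976, -0.0049, 0.0764]
eef_rot: [0.0, 0.675, 0.738, 0.0]
wrist_force: [0.6, 0.2, -2.3]
opening: 0.106
grasp_force: 58.4
```

```bash
python3 - <<'E'
import numpy as np
th=np.linspace(0,.314,21); ye=np.linspace(-150,-130,21); zb=np.linspace(49.5,52,21)
y=ye+150*np.cos(th)-27*np.sin(th); z=zb+150*np.sin(th)+27*np.cos(th)
c,s=np.cos(th[:-1]),np.sin(th[:-1]); dy,dz=np.diff(y),np.diff(z)
print(np.c_[dy*c+dz*s, dy*s-dz*c].round(2).tolist()); print(y[-1],z[-1])
E
```

```text
[[0.56, -2.48], [0.56, -2.46], [0.56, -2.45], [0.56, -2.43], [0.56, -2.41], [0.56, -2.4], [0.56, -2.38], [0.57, -2.37], [0.57, -2.35], [0.57, -2.33], [0.56, -2.32], [0.56, -2.3], [0.56, -2.29], [0.56, -2.27], [0.56, -2.26], [0.56, -2.24], [0.56, -2.22], [0.56, -2.21], [0.55, -2.19], [0.55, -2.18]]
4.326488947653074 124.00968245309818
```

Call:
jog_arm(
  series=[
    [[0.6, 0, -2.4, 0, 0.0157, 0, 0], [0.6, 0, -2.4, 0, 0.0157, 0, 0], [0.6, 0, -2.4, 0, 0.0157, 0, 0], [0.6, 0, -2.4, 0, 0.0157, 0, 0], [0.6, 0, -2.4, 0, 0.0157, 0, 0], [0.6, 0, -2.4, 0, 0.0157, 0, 0], [0.6, 0, -2.4, 0, 0.0157, 0, 0], [0.6, 0, -2.4, 0, 0.0157, 0, 0], [0.6, 0, -2.4, 0, 0.0157, 0, 0], [0.6, 0, -2.4, 0, 0.0157, 0, 0]],
  ],
)

```text
time_s: 16.4
eef_pos: [0.4972, -0.0006, 0.1008]
eef_rot: [-0.058, 0.673, 0.735, 0.053]
wrist_force: [0.2, -0.1, -3.0]
opening: 0.101
grasp_force: 58.5
```

Call:
jog_arm(
  series=[
    [[0.6, 0, -2.3, 0, 0.0157, 0, 0], [0.6, 0, -2.3, 0, 0.0157, 0, 0], [0.6, 0, -2.3, 0, 0.0157, 0, 0], [0.6, 0, -2.3, 0, 0.0157, 0, 0], [0.6, 0, -2.3, 0, 0.0157, 0, 0], [0.6, 0, -2.2, 0, 0.0157, 0, 0], [0.6, 0, -2.2, 0, 0.0157, 0, 0], [0.6, 0, -2.2, 0, 0.0157, 0, 0], [0.6, 0, -2.2, 0, 0.0157, 0, 0], [0.6, 0, -2.2, 0, 0.0157, 0, 0]],
  ],
)

```text
time_s: 17.4
eef_pos: [0.4972, 0.0001, 0.1241]
eef_rot: [-0.116, 0.667, 0.728, 0.106]
wrist_force: [0.3, 0.6, -2.3]
opening: 0.106
grasp_force: 58.5
```

```bash
python3 - <<'E'
from h import *
c=cam('scene'); cv2.imwrite('pics/s5.png',cv2.resize(c['frame'][100:360,155:475],None,fx=2.3,fy=2.3))
o=ctrl.get_obs(); print(o['eef_pos'],o['wrist_force'],o['torque'])
E
```

```text
[ 4.97398051e-01 -2.27269967e-04  1.24313759e-01] [ 0.85979877 -0.81971245 -2.32064537] [-0.29518363 -0.02519697  0.05426473]
```

View pics/s5.png

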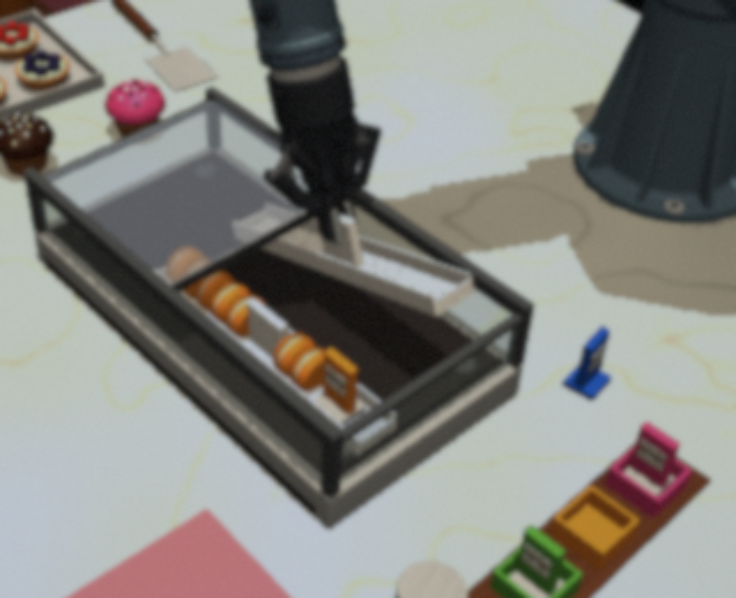

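The scene view shows the tray tilted with its open end up at crop (455,290). It touches nothing; the wrist carries only its weight. I'll check the tilt numerically.

```bash
python3 - <<'E'
from h import *
for n in ('scene','wrist','top'):
    P=cloud(cam(n)); m=(abs(P[...,0]-.49)<.045)&(P[...,2]>.07)&(P[...,2]<.22)
    for y0 in (.05,.08,.11,.13,.14,.15,.16):
        a=P[m&(abs(P[...,1]-y0)<.004)]
        if len(a): print(n,y0,len(a),np.percentile(a[:,2],[5,50,98]).round(3),np.percentile(a[:,0],[2,98]).round(3))
E
```

```text
scene 0.05 61 [0.115 0.121 0.135] [0.468 0.517]
scene 0.08 63 [0.126 0.13  0.145] [0.465 0.515]
scene 0.11 67 [0.135 0.141 0.155] [0.462 0.511]
scene 0.13 54 [0.142 0.151 0.162] [0.461 0.51 ]
scene 0.14 76 [0.146 0.158 0.164] [0.461 0.508]
scene 0.15 51 [0.145 0.15  0.16 ] [0.472 0.508]
scene 0.16 1 [0.109 0.109 0.109] [0.451 0.451]
wrist 0.05 1843 [0.115 0.117 0.134] [0.47  0.516]
wrist 0.08 2202 [0.124 0.127 0.144] [0.468 0.514]
wrist 0.11 2457 [0.134 0.136 0.152] [0.467 0.511]
top 0.05 54 [0.111 0.116 0.134] [0.469 0.515]
top 0.08 58 [0.121 0.126 0.142] [0.466 0.513]
top 0.11 58 [0.129 0.135 0.152] [0.463 0.51 ]
top 0.13 59 [0.137 0.142 0.159] [0.462 0.509]
top 0.14 68 [0.14  0.147 0.163] [0.461 0.508]
top 0.15 17 [0.143 0.15  0.158] [0.473 0.506]
```

The tilt is as planned (slope 0.32). Next I slide the tray out along its own axis, then lift.

Call:
jog_arm(
  series=[
    [[5, 0, 0, 0, 0, 0, 0], [8, 0, 0, 0, 0, 0, 0], [10, 0, 0, 0, 0, 0, 0], [10, 0, 0, 0, 0, 0, 0], [10, 0, 0, 0, 0, 0, 0], [10, 0, 0, 0, 0, 0, 0], [8, 0, 0, 0, 0, 0, 0], [5, 0, 0, 0, 0, 0, 0], [0, 0, 0, 0, 0, 0, 0], [0, 0, 0, 0, 0, 0, 0]],
  ],
)

```text
time_s: 18.6
eef_pos: [0.4917, 0.0626, 0.1443]
eef_rot: [-0.115, 0.667, 0.729, 0.106]
wrist_force: [0.0, 0.5, -2.0]
opening: 0.102
grasp_force: 58.5
```

Call:
jog_arm(
  series=[
    [[5, 0, 0, 0, 0, 0, 0], [8, 0, 0, 0, 0, 0, 0], [10, 0, 0, 0, 0, 0, 0], [10, 0, 0, 0, 0, 0, 0], [10, 0, 0, 0, 0, 0, 0], [10, 0, 0, 0, 0, 0, 0], [8, 0, 0, 0, 0, 0, 0], [4, 0, 0, 0, 0, 0, 0], [0, 0, 0, 0, 0, 0, 0], [0, 0, 0, 0, 0, 0, 0]],
  ],
)

```text
time_s: 19.6
eef_pos: [0.4862, 0.1242, 0.1643]
eef_rot: [-0.115, 0.667, 0.729, 0.106]
wrist_force: [0.1, -0.2, -2.5]
opening: 0.107
grasp_force: 58.5
```

Call:
jog_arm(
  series=[
    [[3.1, 0, -9.5, 0, 0, 0, 0], [3.1, 0, -9.5, 0, 0, 0, 0], [4.6, 0, -14.3, 0, 0, 0, 0], [4.6, 0, -14.3, 0, 0, 0, 0], [4.6, 0, -14.3, 0, 0, 0, 0], [4.6, 0, -14.3, 0, 0, 0, 0], [4.6, 0, -14.3, 0, 0, 0, 0], [3.1, 0, -9.5, 0, 0, 0, 0], [3.1, 0, -9.5, 0, 0, 0, 0], [0, 0, 0, 0, 0, 0, 0]],
  ],
)

```text
time_s: 20.6
eef_pos: [0.4869, 0.124, 0.281]
eef_rot: [-0.114, 0.667, 0.729, 0.106]
wrist_force: [0.0, -0.1, -2.3]
opening: 0.101
grasp_force: 58.5
```

Call:
jog_arm(
  series=[
    [[0, 0, 0, 0, -0.024, 0, 0], [0, 0, 0, 0, -0.04, 0, 0], [0, 0, 0, 0, -0.04, 0, 0], [0, 0, 0, 0, -0.04, 0, 0], [0, 0, 0, 0, -0.04, 0, 0], [0, 0, 0, 0, -0.04, 0, 0], [0, 0, 0, 0, -0.04, 0, 0], [0, 0, 0, 0, -0.03, 0, 0], [0, 0, 0, 0, -0.02, 0, 0], [0, 0, 0, 0, 0, 0, 0]],
  ],
)

```text
time_s: 21.6
eef_pos: [0.4858, 0.1247, 0.2788]
eef_rot: [-0.0, 0.675, 0.738, -0.001]
wrist_force: [0.3, -0.4, -2.6]
opening: 0.098
grasp_force: 58.5
```

```bash
python3 - <<'E'
from h import *
c=cam('scene'); cv2.imwrite('pics/s6.png',c['frame']); P=cloud(c)
for z in (0,1):
    pass
m=(abs(P[...,0]-.486)<.05)&(P[...,2]>.2)&(P[...,2]<.31)
for y0 in (-.01,.03,.07,.16,.2,.24,.26):
    a=P[m&(abs(P[...,1]-y0)<.006)]
    if len(a): print(y0,len(a),np.percentile(a[:,2],[2,98]).round(3))
o=ctrl.get_obs(); print(o['eef_pos'],R.from_quat(np.roll(o['eef_rot'],-1)).as_matrix()[:,2],o['wrist_force'],o['time_s'])
t=cam('top')
b=lambda x:x
import pickle; f0=pickle.load(open('top0.pkl','rb'))
E
```

```text
-0.01 107 [0.254 0.274]
0.03 116 [0.254 0.273]
0.07 116 [0.254 0.273]
0.16 148 [0.254 0.273]
0.2 159 [0.255 0.273]
0.24 164 [0.254 0.273]
0.26 143 [0.253 0.273]
[0.48588656 0.12451844 0.2788961 ] [-9.74833619e-04  1.19574057e-04 -9.99999518e-01] [-0.33664208  0.26065038 -1.22411487] 21.65
```

View pics/s6.png

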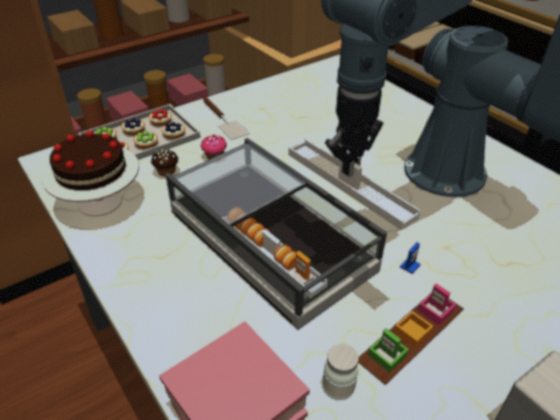

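The tray is level, with its underside at 0.254 m. The green marker stands in the green slot at px (388,350), and everything else is unchanged.

```bash
python3 -c "
from bench import ctrl
print(ctrl.hand_in())"
```

```text
the job is handed in; nothing more can be done
None
```

The job is handed in: the green marker stands in its green slot, and the empty tray came out without touching the glass and is held level about 13 cm above the top of the case, at about 22 s of the 54 s allowed.

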